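Push a circuit board home in its fixture and snap the toggle clamp shut

ROBOT

A 7-joint arm with a two-finger parallel gripper is mounted at the origin on the work surface. World frame = base frame: x ahead of the robot, y to its left, z up, the work surface at z = 0. Lengths are in mm, angles in rad, forces in N, time in s.
With the tool pointing down it reaches from about 425 to 875 mm from the base axis. Payload 4.7 kg.
Tool frame: the origin (TCP) lies midway between the tips of the shut fingers; the grasp point (between the pads) lies 19 mm behind it; z points along the fingers, y is the line along which they close (so a half turn about z gives the same grasp; the last joint's range is limited). The gripper opens to 85 mm and grips with 20 to 120 N. Pads are 22 mm wide; open, the fingers measure 114 mm over their backs; the gripper's body (76 mm by 85 mm) begins 54 mm behind the grasp point. The pads swing forward as they close: fully open they stand 13 mm farther back than shut.
Start: joints at [-1.199, 0.321, -0.07, 1.45, 0.023, 1.371, -0.057], TCP at [227.667, 608.845, 231.349] pointing down, gripper open.
Joint ranges: [-2.86, 2.86], [-0.3, 2.09], [-1.38, 1.24], [0.06, 2.45], [-1.56, 4.7], [0.09, 2.05], [-2.69, 2.69]. Speed limits (rad/s): [2.57, 2.57, 3.14, 3.14, 3.14, 3.14, 3.14].

INTERFACE

Orientations are given as a rotation vector (axis times angle).
In Python, from cell import r, eyes, workorder gives the robot as it stands.
- The arm moves only by the shell command python3 -m crank 'ROWS' [FORCE]. ROWS is JSON, a list of rows, each an object with "offset": the shift along the tool's x, y, z in mm, a list of three; "twist": the turn, a rotation vector about the tool's x, y, z in degrees, a list of three; "grip": the opening, from 0 (shut) to 1 (fully open). A call has 1 to 12 rows; each row is the pose to reach, as a shift and turn from the pose commanded when the call began, along the tool's axes at that moment; what a row does not reach only later rows make up. A row lasts 1/8 s, in which the tool goes at most 62.5 mm and 10.7 degrees, less where a joint would pass 70% of its speed; a pose out of reach is approached as far as the arm can. A call with a gripper value outside its range is refused whole. The fingers move at their own pace and stop on an object; FORCE is the grip in N (left out, the last holds). Time passes only in rows, so rows that repeat a pose let the fingers close. It gives the time, the measured TCP pose, the force, the opening and the grip force at its end, in the units of the state.
- r.state(): the state, without advancing time (a new reading comes with each control period).
- eyes.read_camera(name): name is "scene" or "top"; returns a dict with "image" (384x512x3 uint8, red, green, blue), "intrinsics" (3x3 intrinsics, pixels), "rvec" (rotation vector, rad) and "tvec" (3), from world to camera coordinates, as OpenCV has them. Camera axes: x right, y down, z forward; pixel columns grow to the right and rows downward; lengths in mm; the calibration is good to about 2 mm. A picture is of the moment at which its call begins. There is no depth.
- workorder.close_job(): hands the job in; it is judged then, once.
The state is a dict: "time_s": time; "qpos": joint angles; "qd": joint speeds; "joint_efforts": joint torques, N m; "tcp_pos": TCP position; "tool_rot": TCP orientation; "force": force on the tool from outside, world axes, zero at the start; "wrist_torque": the same for the moment, N m; "opening": opening from 0.0 (shut) to 1.0 (fully open); "grasp_force": force on a finger pad.
Only numpy, scipy, OpenCV 4.12 (cv2) and the standard library are available. Lean on these libraries where they do the work, as an engineer would, in place of code of your own. Each camera call takes 0.05 s, during which the arm holds its last target. There are 200 camera calls.

TASK

Push the circuit board, in its black carrier, along the fixture's rails until it is fully home against the two end stops, then push the fixture's upright clamp lever over, past its dead point, until it snaps into lock and the rubber pad holds the carrier down. Only push with the fingers: do not lift the carrier, and leave everything else on the bench where it is.

Things in the scene. Friction and masses are not known exactly. Their poses are not given: they have to be found in the camera images.
- fixture: Aluminium fixture, bolted down: plate 300 (its x) x 160 x 12 mm, origin under its centre, z up; x points from the board's entry end to the clamp end. Guide rails 10 mm high above the plate, inner faces at y = +-44 mm, from x = -150 to -15. The clamp stands at x = 35, y = -62 to +22; its raised hold-down arm (14 mm wide, y = 0, top 125 mm up) comes down by linkage as the lever goes over.
- board: Circuit board in its black carrier: a loose block 110 (its x) x 84 x 16 mm, small parts on top up to 26 mm, 0.1 to 0.25 kg. It lies on the plate (underside 12 mm up) between the rails with 2 mm play a side. Origin under its centre, x as the fixture's. It starts 20 to 45 mm short of home; home, its origin is at fixture x = -70 mm. Sliding it takes about 1 to 3 N.
- board_tail (a point): Middle of the foot of the carrier's trailing edge, 55 mm behind its origin (-x): a plain upright face 16 mm high and 84 mm wide, the one to push towards fixture +x.
- stops (a point): Point on the plate midway between the two steel end stops (each 22 mm wide, 16 mm high, centred 31 mm to either side), in the plane of their faces, fixture x = -15 mm. Home, the carrier's leading edge (55 mm ahead of its origin) touches both faces.
- lever (a joint): Clamp lever angle: 0 = open, leaning 0.2 rad from upright towards the board (fixture -x); grows as it swings to fixture +x and down (about fixture y); 1.55 = locked, pointing to +x, 0.22 rad above level. A spring resists with up to 0.9 N m (11 N at the grip, hardest near 0.65). Dead point 1.25: short of it the lever springs back, past it it snaps to 1.55 and stays. Starts at 0.
- lever_pivot (a point): The point on the lever's swing axis (parallel to the fixture's y) in the middle of the lever's thickness: fixture x = 35, y = -55, z = 55 mm. The lever is straight and reaches 110 mm from this point.
- lever_grip (a point): The point on the lever's centre line 85 mm from its pivot, inside its round black grip (16 mm across, from 50 to 110 mm from the pivot). It moves with the lever.
- pad: The round rubber pad, 16 mm across, on a spring spindle under the end of the hold-down arm; origin at the centre of its underside. With the lever locked it presses on the carrier's rim near fixture x = -25, y = 0 with about 3 N, if the board is home.
- screwdriver: Bystander: a screwdriver lying on the table beside the fixture, on the board's left-hand side (fixture +y); origin under it. To be left alone.
- spool: Bystander: a metal spool of solder standing beside the lever side of the fixture, 54 mm across, 40 mm high; origin under its centre. To be left alone.
- heatsink: Bystander: a small finned aluminium heat sink, 40 x 40 x 24 mm, standing beside the fixture on the lever side (fixture -y); origin under its centre. To be left alone.
- bottle: Bystander: a blue plastic bottle, 44 mm across, 110 mm high; origin under its centre. To be left alone.
- jar: Bystander: a low white jar, 64 mm across, 55 mm high; origin under its centre. To be left alone.
- tray: Bystander: a black open parts tray, 120 x 170 x 30 mm; origin under its centre. To be left alone.
- tin: Bystander: an open steel tin, 76 mm across, 50 mm high; origin under its centre. To be left alone.
Mind the look-alikes: they are no part of the job. What is shaped like the board but brown, red or turquoise is not meant.

How it is judged:
By the outcome, as a careful person would: the job done as asked, in the order asked, and still so for the second after the job is handed in, with the robot touching nothing.
It also fails if it takes over 42 s, if anything falls off the work surface, if the arm or the gripper's body presses on something with over 40 N, if the wrist force passes 120 N, or if a joint passes its speed limit or range.

## Working session

There is one attempt and no reset: what is moved stays moved. The work goes in short steps, Python scripts to look and compute and a shell command to move; the robot and the scene stay as the last step left them, time stands still between calls to the robot, and variables do not carry over. Pictures are saved under pics/ and viewed, at most 10 in all, crops included, and the job is handed in when it is done.

```bash
ls; mkdir -p pics; cat > h.py <<'E'
import numpy as np,cv2
from cell import r,eyes,workorder
def cam(n):
    c=eyes.read_camera(n); R=cv2.Rodrigues(np.array(c["rvec"],float))[0]; return c["image"],np.array(c["intrinsics"],float),R,np.array(c["tvec"],float).ravel()
def ray(u,v,K,R,t):
    d=R.T@np.linalg.inv(K)@np.array([u,v,1.]); return -R.T@t,d
def onplane(u,v,z,K,R,t):
    o,d=ray(u,v,K,R,t); return o+d*(z-o[2])/d[2]
def proj(p,K,R,t):
    q=K@(R@np.array(p,float)+t); return q[:2]/q[2]
E
python3 - <<'E'
from h import *
for n in("scene","top"):
    I,K,R,t=cam(n); cv2.imwrite(f"pics/{n}0.png",cv2.resize(I[:,:,::-1],(800,600),interpolation=cv2.INTER_CUBIC)); np.savez(f"{n}0.npz",I=I,K=K,R=R,t=t)
    print(n,K.tolist(),(-R.T@t).round(),R.round(2).tolist())
s=r.state(); print({k:np.round(v,3).tolist() for k,v in s.items()})
E
```

```text
pics
scene [[413.3640416284044, 0.0, 255.91353154262274], [0.0, 413.3640416284044, 189.92638874050434], [0.0, 0.0, 1.0]] [1403.   52.  950.] [[-0.06, 1.0, -0.0], [0.68, 0.04, -0.73], [-0.73, -0.05, -0.68]]
top [[404.7850038408889, 0.0, 258.05128695377584], [0.0, 404.7850038408889, 189.83215234436543], [0.0, 0.0, 1.0]] [ 230.   -4. 1599.] [[-0.0, -1.0, -0.0], [-0.99, 0.0, -0.15], [0.15, 0.0, -0.99]]
{'time_s': 0.1, 'qpos': [-1.199, 0.322, -0.07, 1.452, 0.023, 1.371, -0.057], 'qd': [0.0, -0.001, -0.001, -0.003, 0.001, -0.0, 0.0], 'joint_efforts': [-0.001, -49.488, -0.384, -31.521, 0.013, 0.007, 0.0], 'tcp_pos': [227.473, 608.384, 230.338], 'tool_rot': [-0.559, -3.091, 0.003], 'force': [-0.246, -1.462, -0.01], 'wrist_torque': [-0.012, -0.015, 0.008], 'grasp_force': 0.0, 'opening': 1.002}
```

View pics/scene0.png

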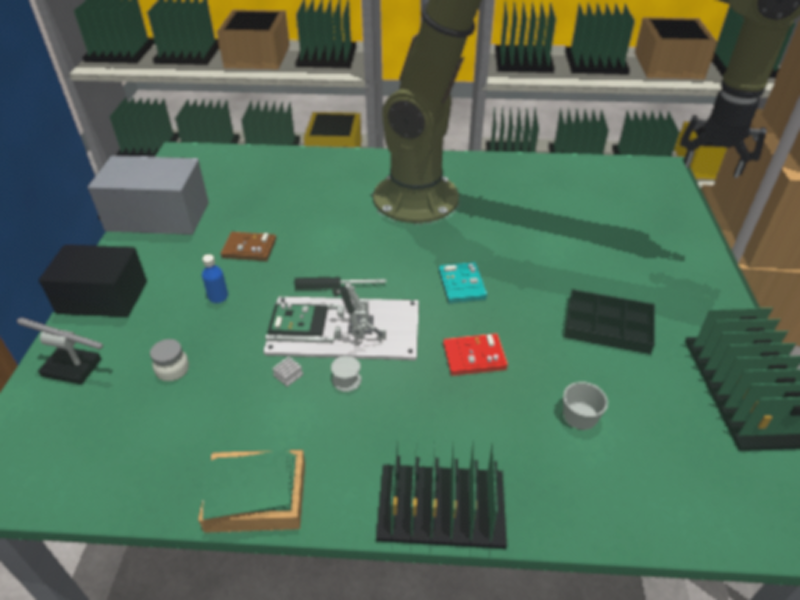

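View pics/top0.png

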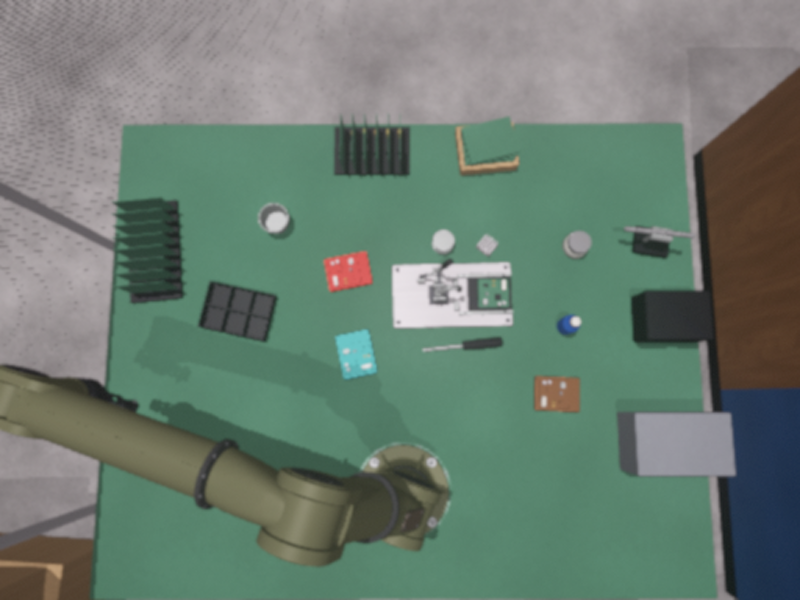

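Top view: the white plate spans about (392–512, 262–328). The green board in its black carrier is at (490,293), the clamp at (440,290), and the lever knob at about (445,265). The brown (556,394), red (348,271) and turquoise (355,354) boards are look-alikes. The target is the green one in the black carrier on the fixture. I'll measure it and confirm with a crop.

```bash
cat > meas.py <<'E'
from h import *
def plate(n,I,K,R,t,z=12):
    hsv=cv2.cvtColor(I,cv2.COLOR_RGB2HSV)
    m=((hsv[...,1]<60)&(hsv[...,2]>150)).astype(np.uint8)
    m=cv2.morphologyEx(m,cv2.MORPH_CLOSE,np.ones((3,3)))
    c0=proj([520,-130,12],K,R,t)
    cs=[c for c in cv2.findContours(m,cv2.RETR_EXTERNAL,cv2.CHAIN_APPROX_NONE)[0] if cv2.contourArea(c)>500]
    c=min(cs,key=lambda c:np.linalg.norm(c.reshape(-1,2).mean(0)-c0))
    w=np.array([onplane(u,v,z,K,R,t)[:2] for u,v in c.reshape(-1,2)],np.float32)
    return c,w
if __name__=="__main__":
    for n in("top","scene"):
        d=np.load(f"{n}0.npz"); I,K,R,t=[d[k] for k in "IKRt"]
        c,w=plate(n,I,K,R,t); print(n,cv2.boundingRect(c),cv2.minAreaRect(w)); print(cv2.boxPoints(cv2.minAreaRect(w)).round(1).tolist())
        x,y,a,b=cv2.boundingRect(c); cr=I[y-25:y+b+12,x-8:x+a+8,::-1]; print("crop origin",x-8,y-25,"scale",6)
        cv2.imwrite(f"pics/{n}_crop.png",cv2.resize(cr,None,fx=6,fy=6,interpolation=cv2.INTER_CUBIC)); print(cr.shape)
E
python3 meas.py
```

```text
top (250, 167, 79, 44) ((482.9072265625, -123.96078491210938), (169.62937927246094, 308.5281982421875), 0.9777342081069946)
[[395.5, 28.799999237060547], [400.70001220703125, -279.6000061035156], [570.2999877929688, -276.79998779296875], [565.0999755859375, 31.700000762939453]]
crop origin 242 142 scale 6
(81, 95, 3)
scene (168, 189, 100, 61) ((521.2189331054688, -123.94769287109375), (252.44578552246094, 306.0972595214844), 0.7933507561683655)
[[392.8999938964844, 27.299999237060547], [397.1000061035156, -278.70001220703125], [649.5, -275.20001220703125], [645.2999877929688, 30.799999237060547]]
crop origin 160 164 scale 6
(98, 116, 3)
```

```bash
python3 - <<'E'
from h import *
a=cv2.imread("pics/top_crop.png");b=cv2.imread("pics/scene_crop.png")
print(a.shape,b.shape)
h=max(a.shape[0],b.shape[0])
a=cv2.resize(a,(400,int(a.shape[0]*400/a.shape[1])));b=cv2.resize(b,(400,int(b.shape[0]*400/b.shape[1])))
o=np.zeros((max(a.shape[0],b.shape[0]),800,3),np.uint8);o[:a.shape[0],:400]=a;o[:b.shape[0],400:]=b
cv2.imwrite("pics/both1.png",o)
E
```

```text
(486, 570, 3) (588, 696, 3)
```

View pics/both1.png

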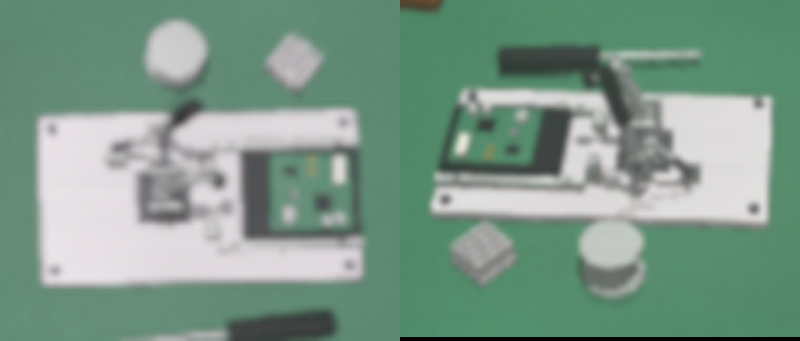

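Confirmed: the green board in the black carrier sits between the rails, with its tail near the right plate edge (top crop (360,190)). The lever is upright at (185,115). In the scene crop the lever grip runs (615,65)–(630,125). Next I'll measure the corner screws and the carrier's black outline.

```bash
cat > fix.py <<'E'
from h import *
crops={"top":(242,142,95/400,[(52,129),(343,121),(55,270),(349,264)]),"scene":(160,164,116/400,[(72,95),(359,103),(45,199),(354,208)])}
for n,(x0,y0,s,P) in crops.items():
    d=np.load(f"{n}0.npz"); I,K,R,t=[d[k] for k in "IKRt"]
    g=255.-cv2.cvtColor(I,cv2.COLOR_RGB2GRAY)
    W=[]
    for a,b in P:
        u,v=x0+a*s-.5,y0+b*s-.5; iu,iv=int(round(u)),int(round(v))
        w=g[iv-2:iv+3,iu-2:iu+3]; w=np.clip(w-np.median(w)-5,0,None)
        yy,xx=np.mgrid[-2:3,-2:3]; uu,vv=iu+(w*xx).sum()/w.sum(),iv+(w*yy).sum()/w.sum()
        W.append(onplane(uu,vv,12,K,R,t)[:2])
    W=np.array(W); print(n,W.round(1).tolist(),"mean",W.mean(0).round(1), cv2.minAreaRect(W.astype(np.float32)))
    # black carrier: blobs near board
    hsv=cv2.cvtColor(I,cv2.COLOR_RGB2HSV)
    c=proj([483,-210,28],K,R,t).astype(int)
    print(c)
    # board green+black mask
    sub=hsv[c[1]-16:c[1]+17,c[0]-22:c[0]+23]
    m=(sub[...,2]<110).astype(np.uint8)
    m=cv2.morphologyEx(m,cv2.MORPH_CLOSE,np.ones((5,5)))
    cs=max(cv2.findContours(m,cv2.RETR_EXTERNAL,cv2.CHAIN_APPROX_NONE)[0],key=cv2.contourArea).reshape(-1,2)+c-[22,16]
    w=np.array([onplane(u,v,28,K,R,t)[:2] for u,v in cs],np.float32)
    print("carrier",cs.min(0),cs.max(0),cv2.minAreaRect(w),w.min(0),w.max(0))
E
python3 fix.py
```

```text
top [[548.8, 14.9], [556.5, -263.6], [413.7, 12.7], [417.8, -264.4]] mean [ 484.2 -125.1] ((485.058837890625, -125.34846496582031), (138.65614318847656, 278.5966796875), 0.8562635779380798)
[311 187]
carrier [300 177] [327 197] ((484.05029296875, -218.4887237548828), (80.0709228515625, 104.90785217285156), 1.896729826927185) [ 445.61917 -271.85156] [ 525.2863  -166.35094]
scene [[407.7, -265.6], [397.7, 12.3], [548.2, -261.8], [542.6, 14.7]] mean [ 474.1 -125.1] ((472.99267578125, -125.23783874511719), (144.91787719726562, 278.10650634765625), 1.1623679399490356)
[192 203]
carrier [170 195] [209 214] ((487.05029296875, -220.31936645507812), (83.73140716552734, 117.61048889160156), 0.7606304287910461) [ 444.45883 -278.99594] [ 528.9829  -162.01518]
```

```bash
cat > go.py <<'E'
# offsets in tool axes to reach fixture-frame points (x,y,z of TCP)
from h import *
from scipy.spatial.transform import Rotation as Ro
O=np.array([483.5,-125,0]);a=np.deg2rad(91.0);ex=np.array([np.cos(a),np.sin(a),0]);ey=np.array([-np.sin(a),np.cos(a),0])
def f2w(p): return O+p[0]*ex+p[1]*ey+np.array([0,0,p[2]])
def w2f(w): w=np.asarray(w)-O; return np.array([w@ex,w@ey,w[2]])
def offs(ps,world=False):
    s=r.state(); T=Ro.from_rotvec(s["tool_rot"]).as_matrix(); p0=np.array(s["tcp_pos"])
    print("t",round(s["time_s"],2),"fix tcp",w2f(p0).round(1),"F(fix)",[round(float(np.dot(s["force"],e)),2) for e in (ex,ey,[0,0,1])],"open",round(s["opening"],2))
    print("tool axes in fixture:",np.round([[c@ex,c@ey,c[2]] for c in T.T],3).tolist())
    for p in ps: print(p,"->",(T.T@((np.array(p) if world else f2w(p))-p0)).round(1).tolist())
    # yaw to bring tool x onto ex with z down
    E=np.stack([ex,-ey,[0,0,-1.]],1); print("twist deg",np.rad2deg(Ro.from_matrix(T.T@E).as_rotvec()).round(1))
E
python3 -c "
from go import *
offs([(330,480,240),(480,280,240),(550,60,240),(520,-180,240),(484,-320,240)],True); print(f2w((-175,0,0)))"
```

```text
t 0.1 fix tcp [737.7 243.2 230.3] F(fix) [-1.46, 0.27, -0.01] open 1.0
tool axes in fixture: [[0.366, 0.93, -0.0], [0.93, -0.366, -0.002], [-0.002, 0.001, -1.0]]
(330, 480, 240) -> [-141.0, -84.4, -9.5]
(480, 280, 240) -> [-351.5, -219.2, -9.3]
(550, 60, 240) -> [-494.1, -400.8, -9.0]
(520, -180, 240) -> [-550.1, -636.1, -8.6]
(484, -320, 240) -> [-565.4, -779.8, -8.3]
twist deg [-0.1  0.1 68.5]
[ 486.55417113 -299.97334665    0.        ]
```

```bash
python3 -m crank '[{"offset":[-50,-30,-5],"twist":[0,0,4],"grip":0},{"offset":[-100,-60,-9],"twist":[0,0,9],"grip":0},{"offset":[-141,-85,-9],"twist":[0,0,15],"grip":0},{"offset":[-194,-118,-9],"twist":[0,0,20],"grip":0},{"offset":[-247,-152,-9],"twist":[0,0,25],"grip":0},{"offset":[-300,-186,-9],"twist":[0,0,30],"grip":0},{"offset":[-351,-219,-9],"twist":[0,0,35],"grip":0},{"offset":[-388,-265,-9],"twist":[0,0,40],"grip":0},{"offset":[-424,-310,-9],"twist":[0,0,45],"grip":0},{"offset":[-459,-355,-9],"twist":[0,0,50],"grip":0},{"offset":[-494,-400,-9],"twist":[0,0,55],"grip":0},{"offset":[-508,-455,-9],"twist":[0,0,60],"grip":0}]'
python3 -c "
from go import *
offs([(-80,0,240),(-180,0,240),(-180,0,60),(-180,0,18)])"
```

```text
time_s: 1.6
tcp_pos: [544.7, 2.8, 239.8]
tool_rot: [2.033, 2.394, -0.001]
force: [0.7, 0.6, -0.1]
opening: 0.001
grasp_force: 0.0
t 1.6 fix tcp [126.7 -63.4 239.8] F(fix) [0.58, -0.75, -0.1] open 0.0
tool axes in fixture: [[0.989, 0.145, -0.001], [0.145, -0.989, -0.0], [-0.001, 0.0, -1.0]]
(-80, 0, 240) -> [-195.4, -92.6, 0.0]
(-180, 0, 240) -> [-294.3, -107.1, 0.1]
(-180, 0, 60) -> [-294.1, -107.1, 180.1]
(-180, 0, 18) -> [-294.1, -107.1, 222.1]
twist deg [-0.   0.1  8.3]
```

```bash
python3 -m crank '[{"offset":[-55,-25,0],"twist":[0,0,3],"grip":0},{"offset":[-110,-52,0],"twist":[0,0,6],"grip":0},{"offset":[-165,-78,0],"twist":[0,0,8.3],"grip":0},{"offset":[-220,-96,0],"twist":[0,0,8.3],"grip":0},{"offset":[-270,-104,0],"twist":[0,0,8.3],"grip":0},{"offset":[-294,-107,20],"twist":[0,0,8.3],"grip":0},{"offset":[-294,-107,80],"twist":[0,0,8.3],"grip":0},{"offset":[-294,-107,135],"twist":[0,0,8.3],"grip":0},{"offset":[-294,-107,160],"twist":[0,0,8.3],"grip":0},{"offset":[-294,-107,160],"twist":[0,0,8.3],"grip":0}]'
python3 - <<'E'
from go import *
offs([(-180,0,18),(-170,0,18),(-160,0,18),(-125,0,18)])
o=[]
for n in("top","scene"):
    I,K,R,t=cam(n); np.savez(f"{n}1.npz",I=I,K=K,R=R,t=t)
    u,v=proj([490,-190,20],K,R,t).astype(int); c=I[v-60:v+60,u-60:u+60,::-1]; print(n,u-60,v-60)
    o.append(cv2.resize(c,(400,400),interpolation=cv2.INTER_CUBIC))
cv2.imwrite("pics/near1.png",np.hstack(o))
E
```

```text
time_s: 2.85
tcp_pos: [485.3, -301.8, 78.0]
tool_rot: [-2.195, -2.241, 0.004]
force: [-0.7, 0.7, 0.7]
opening: -0.001
grasp_force: 0.0
t 2.85 fix tcp [-176.8    1.3   78. ] F(fix) [0.71, 0.65, 0.69] open -0.0
tool axes in fixture: [[1.0, 0.003, 0.002], [0.003, -1.0, -0.005], [0.002, 0.005, -1.0]]
(-180, 0, 18) -> [-3.3, 1.6, 60.0]
(-170, 0, 18) -> [6.7, 1.6, 60.0]
(-160, 0, 18) -> [16.7, 1.7, 60.0]
(-125, 0, 18) -> [51.7, 1.8, 60.1]
twist deg [-0.3 -0.1  0.2]
top 245 126
scene 138 147
```

View pics/near1.png

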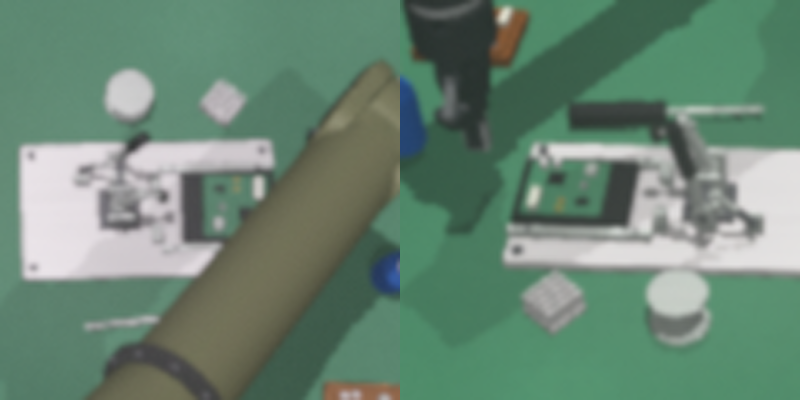

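The tool hangs just behind the tail (scene crop (480,145)), clear of the heatsink at (555,300) and the spool at (675,305). The bottle is at the far left (405,110), so I'll check that clearance and the fingertip's projection.

```bash
python3 - <<'E'
from go import *
d=np.load("top0.npz"); I,K,R,t=[d[k] for k in "IKRt"]; print("bottle top",onplane(364.8,206,100,K,R,t).round())
d=np.load("scene1.npz"); I,K,R,t=[d[k] for k in "IKRt"]
u=proj(r.state()["tcp_pos"],K,R,t); print("tip in crop",(u-[138,147])/.3+[400,0])
for p in [(35-.199*110,-55,55+.98*110),(35,-55,55),(-150,-80,12),(150,-80,12),(-150,80,12)]: print(p,"scene crop",((proj(f2w(p),K,R,t)-[138,147])/.3+[400,0]).round())
d=np.load("top1.npz"); I,K,R,t=[d[k] for k in "IKRt"]
for p in [(35-.199*110,-55,55+.98*110),(35,-55,55),(-150,-80,12),(150,-80,12),(150,80,12)]: print(p,"top crop",((proj(f2w(p),K,R,t)-[245,126])/.3).round())
E
```

```text
bottle top [ 402. -399.  100.]
tip in crop [474.78105347 147.67952923]
(13.11, -55, 162.8) scene crop [668. 127.]
(35, -55, 55) scene crop [700. 216.]
(-150, -80, 12) scene crop [499. 262.]
(150, -80, 12) scene crop [825. 273.]
(-150, 80, 12) scene crop [531. 144.]
(13.11, -55, 162.8) top crop [144. 136.]
(35, -55, 55) top crop [118. 155.]
(-150, -80, 12) top crop [270. 139.]
(150, -80, 12) top crop [ 20. 144.]
(150, 80, 12) top crop [ 22. 277.]
```

The model overlays match: predicted lever tip is (144,136) in the top crop and observed is (144,137). Going down now and starting the push.

```bash
python3 -m crank '[{"offset":[-2,1.5,40],"twist":[0,0,0],"grip":0},{"offset":[-2,1.5,60],"twist":[0,0,0],"grip":0},{"offset":[5,1.5,60],"twist":[0,0,0],"grip":0},{"offset":[12,1.5,60],"twist":[0,0,0],"grip":0},{"offset":[16,1.5,60],"twist":[0,0,0],"grip":0},{"offset":[20,1.5,60],"twist":[0,0,0],"grip":0},{"offset":[24,1.5,60],"twist":[0,0,0],"grip":0},{"offset":[27,1.5,60],"twist":[0,0,0],"grip":0},{"offset":[30,1.5,60],"twist":[0,0,0],"grip":0},{"offset":[30,1.5,60],"twist":[0,0,0],"grip":0}]'
python3 -c "
from go import *
offs([(-138,0,18),(-135,0,18)])"
```

```text
time_s: 4.2
tcp_pos: [488.0, -272.3, 20.2]
tool_rot: [-2.197, -2.245, -0.0]
force: [0.1, 0.1, -1.1]
opening: -0.006
grasp_force: 0.0
t 4.2 fix tcp [-147.4   -1.9   20.2] F(fix) [0.12, -0.1, -1.11] open -0.01
tool axes in fixture: [[1.0, 0.004, 0.001], [0.004, -1.0, -0.0], [0.001, 0.0, -1.0]]
(-138, 0, 18) -> [9.4, -1.9, 2.2]
(-135, 0, 18) -> [12.4, -1.8, 2.2]
twist deg [-0.  -0.   0.2]
```

```bash
python3 -m crank '[{"offset":[2,-1.5,2],"twist":[0,0,0],"grip":0},{"offset":[4,-1.5,2],"twist":[0,0,0],"grip":0},{"offset":[6,-1.5,2],"twist":[0,0,0],"grip":0},{"offset":[7,-1.5,2],"twist":[0,0,0],"grip":0}]'
python3 -c "
from go import *
offs([(-135,0,18)])"
python3 -m crank '[{"offset":[1.5,0,0],"twist":[0,0,0],"grip":0},{"offset":[3,0,0],"twist":[0,0,0],"grip":0},{"offset":[3,0,0],"twist":[0,0,0],"grip":0}]'
python3 -c "
from go import *
offs([(-135,0,18)])"
```

```text
time_s: 4.7
tcp_pos: [486.2, -265.5, 18.1]
tool_rot: [-2.197, -2.244, 0.0]
force: [-0.1, -0.9, 0.0]
opening: 0.003
grasp_force: 0.3
t 4.7 fix tcp [-140.5   -0.2   18.1] F(fix) [-0.93, 0.12, 0.01] open 0.0
tool axes in fixture: [[1.0, 0.004, 0.0], [0.004, -1.0, -0.0], [0.0, 0.001, -1.0]]
(-135, 0, 18) -> [5.5, -0.2, 0.1]
twist deg [-0.  -0.   0.2]
time_s: 5.08
tcp_pos: [486.4, -262.5, 18.3]
tool_rot: [-2.198, -2.245, -0.0]
force: [-0.5, -0.4, 0.9]
opening: 0.001
grasp_force: 0.0
t 5.08 fix tcp [-137.6   -0.5   18.3] F(fix) [-0.41, 0.51, 0.94] open 0.0
tool axes in fixture: [[1.0, 0.004, 0.0], [0.004, -1.0, -0.0], [0.0, 0.0, -1.0]]
(-135, 0, 18) -> [2.6, -0.4, 0.3]
twist deg [-0.  -0.   0.2]
```

```bash
python3 -m crank '[{"offset":[1,0,0],"twist":[0,0,0],"grip":0},{"offset":[2,0,0],"twist":[0,0,0],"grip":0},{"offset":[2,0,0],"twist":[0,0,0],"grip":0}]'
python3 -m crank '[{"offset":[1,0,0],"twist":[0,0,0],"grip":0},{"offset":[2,0,0],"twist":[0,0,0],"grip":0},{"offset":[2,0,0],"twist":[0,0,0],"grip":0}]'
python3 - <<'E'
from go import *
offs([(-135,0,18)])
o=[]
for n in("top","scene"):
    I,K,R,t=cam(n); np.savez(f"{n}2.npz",I=I,K=K,R=R,t=t)
    u,v=proj([490,-200,20],K,R,t).astype(int); c=I[v-40:v+40,u-40:u+40,::-1]; print(n,u-40,v-40)
    o.append(cv2.resize(c,(400,400),interpolation=cv2.INTER_CUBIC))
    for p in [(-125,-42,28),(-125,42,28),(-15,-42,28),(-15,42,28)]: print(p,((proj(f2w(p),K,R,t)-[u-40,v-40])*5).round())
cv2.imwrite("pics/near2.png",np.hstack(o))
E
```

```text
time_s: 5.45
tcp_pos: [486.1, -261.7, 18.4]
tool_rot: [2.198, 2.244, -0.001]
force: [-1.2, -2.2, -0.1]
opening: 0.003
grasp_force: 1.5
time_s: 5.82
tcp_pos: [486.1, -261.6, 18.8]
tool_rot: [2.197, 2.24, -0.003]
force: [0.0, -6.8, -1.3]
opening: -0.004
grasp_force: 3.5
t 5.83 fix tcp [-136.7   -0.2   18.8] F(fix) [-6.8, 0.1, -1.28] open -0.0
tool axes in fixture: [[1.0, 0.002, -0.004], [0.002, -1.0, 0.001], [-0.004, -0.001, -1.0]]
(-135, 0, 18) -> [1.7, -0.2, 0.8]
twist deg [0.1 0.2 0.1]
top 268 146
(-125, -42, 28) [264. 152.]
(-125, 42, 28) [268. 258.]
(-15, -42, 28) [124. 155.]
(-15, 42, 28) [128. 260.]
scene 155 167
(-125, -42, 28) [112. 232.]
(-125, 42, 28) [136. 139.]
(-15, -42, 28) [288. 237.]
(-15, 42, 28) [304. 144.]
```

View pics/near2.png

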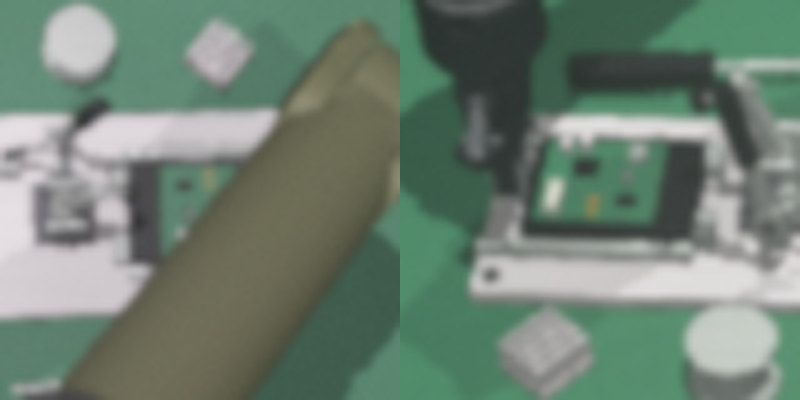

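The carrier's leading edge reaches the stops (top crop x≈130 against 126 predicted; scene 288–304 as predicted), and the force is rising. One firmer push, then I'll back off and rise.

```bash
python3 -m crank '[{"offset":[1.5,0,0],"twist":[0,0,0],"grip":0},{"offset":[3,0,0],"twist":[0,0,0],"grip":0},{"offset":[3,0,0],"twist":[0,0,0],"grip":0},{"offset":[3,0,0],"twist":[0,0,0],"grip":0}]'
python3 -m crank '[{"offset":[-5,0,0],"twist":[0,0,0],"grip":0},{"offset":[-20,0,0],"twist":[0,0,0],"grip":0},{"offset":[-25,0,-40],"twist":[0,0,0],"grip":0},{"offset":[-25,0,-100],"twist":[0,0,0],"grip":0},{"offset":[-25,0,-160],"twist":[0,0,0],"grip":0},{"offset":[-25,0,-180],"twist":[0,0,0],"grip":0},{"offset":[-25,0,-180],"twist":[0,0,0],"grip":0}]'
python3 -c "
from go import *
offs([(-30,-55,200),(-25,-55,125),(12,-55,130),(16,-55,130)])"
```

```text
time_s: 6.42
tcp_pos: [486.1, -261.6, 19.4]
tool_rot: [2.196, 2.236, -0.006]
force: [-0.3, -12.6, -1.3]
opening: 0.001
grasp_force: 6.1
time_s: 7.3
tcp_pos: [487.9, -281.1, 200.0]
tool_rot: [2.196, 2.243, 0.004]
force: [0.0, -0.2, -1.3]
opening: 0.001
grasp_force: 0.0
t 7.3 fix tcp [-156.2   -1.6  200. ] F(fix) [-0.21, -0.02, -1.26] open 0.0
tool axes in fixture: [[1.0, 0.004, -0.0], [0.004, -1.0, 0.004], [0.0, -0.004, -1.0]]
(-30, -55, 200) -> [126.0, 53.9, 0.2]
(-25, -55, 125) -> [131.0, 53.6, 75.2]
(12, -55, 130) -> [168.0, 53.8, 70.2]
(16, -55, 130) -> [172.0, 53.8, 70.2]
twist deg [ 0.2 -0.   0.2]
```

It stayed put under 12.6 N, so the carrier is home. Now approaching the lever from the board side.

```bash
python3 -m crank '[{"offset":[45,20,0],"twist":[0,0,0],"grip":0},{"offset":[95,45,0],"twist":[0,0,0],"grip":0},{"offset":[120,54,0],"twist":[0,0,0],"grip":0},{"offset":[121,54,30],"twist":[0,0,0],"grip":0},{"offset":[121,54,67],"twist":[0,0,0],"grip":0},{"offset":[121,54,67],"twist":[0,0,0],"grip":0},{"offset":[121,54,67],"twist":[0,0,0],"grip":0}]'
python3 - <<'E'
from go import *
offs([(-6,-55,133),(18,-55,135),(38,-55,134),(58,-55,129),(72,-55,120),(84,-55,110),(94,-55,97),(99,-55,87)])
o=[]
for n in("top","scene"):
    I,K,R,t=cam(n)
    u,v=proj(f2w((0,-40,120)),K,R,t).astype(int); c=I[v-40:v+40,u-40:u+40,::-1]
    o.append(cv2.resize(c,(400,400),interpolation=cv2.INTER_CUBIC))
cv2.imwrite("pics/near3.png",np.hstack(o))
E
```

```text
time_s: 8.18
tcp_pos: [538.2, -159.0, 131.5]
tool_rot: [-2.198, -2.244, 0.001]
force: [-0.3, 0.1, 0.2]
opening: 0.004
grasp_force: 0.0
t 8.18 fix tcp [-35.  -54.1 131.5] F(fix) [0.07, 0.3, 0.23] open 0.0
tool axes in fixture: [[1.0, 0.003, -0.0], [0.003, -1.0, -0.0], [-0.0, 0.0, -1.0]]
(-6, -55, 133) -> [29.0, 1.0, -1.5]
(18, -55, 135) -> [53.0, 1.1, -3.5]
(38, -55, 134) -> [73.0, 1.2, -2.5]
(58, -55, 129) -> [93.0, 1.2, 2.5]
(72, -55, 120) -> [107.0, 1.3, 11.5]
(84, -55, 110) -> [119.0, 1.3, 21.5]
(94, -55, 97) -> [129.0, 1.4, 34.5]
(99, -55, 87) -> [134.0, 1.4, 44.5]
twist deg [-0.   0.   0.2]
```

View pics/near3.png

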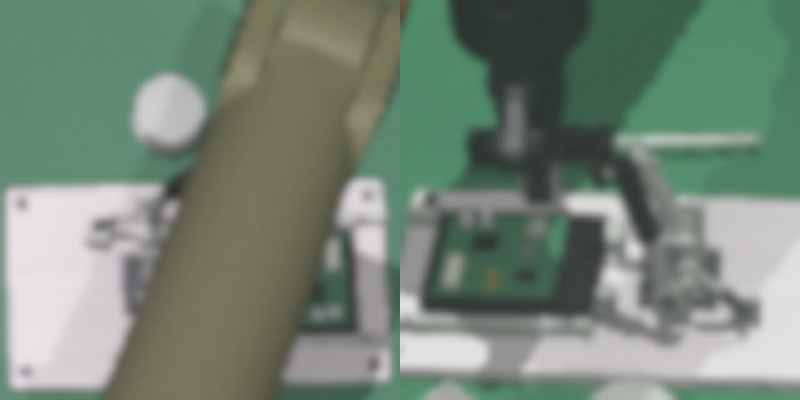

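The fingertip (scene crop (545,195)) stands left of the black grip ((625,160)–(660,230)), with the right height and line. Pushing the first half.

```bash
python3 -m crank '[{"offset":[12,1,-1],"twist":[0,0,0],"grip":0},{"offset":[24,1,-2],"twist":[0,0,0],"grip":0},{"offset":[32,1,-3],"twist":[0,0,0],"grip":0},{"offset":[42,1,-3.5],"twist":[0,0,0],"grip":0},{"offset":[53,1,-3.5],"twist":[0,0,0],"grip":0},{"offset":[63,1,-3],"twist":[0,0,0],"grip":0},{"offset":[73,1,-2.5],"twist":[0,0,0],"grip":0},{"offset":[73,1,-2.5],"twist":[0,0,0],"grip":0}]'
python3 -c "
from go import *
offs([(58,-55,129),(73,-55,120),(86,-55,110),(96,-55,97),(101,-55,86)])"
```

```text
time_s: 9.28
tcp_pos: [538.1, -87.0, 134.6]
tool_rot: [2.196, 2.242, -0.001]
force: [0.5, -7.2, 5.2]
opening: -0.0
grasp_force: 3.8
t 9.28 fix tcp [ 37.  -55.3 134.6] F(fix) [-7.2, -0.35, 5.15] open -0.0
tool axes in fixture: [[1.0, 0.003, -0.003], [0.003, -1.0, 0.002], [-0.003, -0.002, -1.0]]
(58, -55, 129) -> [21.0, -0.2, 5.5]
(73, -55, 120) -> [36.0, -0.2, 14.5]
(86, -55, 110) -> [49.0, -0.2, 24.4]
(96, -55, 97) -> [59.1, -0.1, 37.4]
(101, -55, 86) -> [64.1, -0.1, 48.4]
twist deg [0.1 0.1 0.2]
```

```bash
python3 -m crank '[{"offset":[10,0,2],"twist":[0,0,0],"grip":0},{"offset":[21,0,5.5],"twist":[0,0,0],"grip":0},{"offset":[29,0,10],"twist":[0,0,0],"grip":0},{"offset":[37,0,16],"twist":[0,0,0],"grip":0},{"offset":[44,0,21],"twist":[0,0,0],"grip":0},{"offset":[50,0,27],"twist":[0,0,0],"grip":0},{"offset":[55,0,33],"twist":[0,0,0],"grip":0},{"offset":[60,0,40],"twist":[0,0,0],"grip":0},{"offset":[63,0,46],"twist":[0,0,0],"grip":0},{"offset":[65,0,52],"twist":[0,0,0],"grip":0},{"offset":[65,0,52],"twist":[0,0,0],"grip":0}]'
python3 - <<'E'
from go import *
offs([(101,-55,86)])
o=[]
for n in("scene",):
    I,K,R,t=cam(n)
    u,v=proj(f2w((40,-40,80)),K,R,t).astype(int); c=I[v-45:v+45,u-55:u+55,::-1]
    o.append(cv2.resize(c,None,fx=6,fy=6,interpolation=cv2.INTER_CUBIC))
    for ph in(1.05,1.2,1.35): print(ph,((proj(f2w((35+110*np.sin(ph),-55,55+110*np.cos(ph))),K,R,t)-[u-55,v-45])*6).round())
cv2.imwrite("pics/near4.png",np.hstack(o))
E
```

```text
time_s: 10.65
tcp_pos: [535.9, -20.6, 81.3]
tool_rot: [-2.197, -2.244, 0.001]
force: [-0.2, -0.1, -0.1]
opening: -0.004
grasp_force: 0.0
t 10.65 fix tcp [103.5 -54.2  81.3] F(fix) [-0.06, 0.16, -0.1] open -0.0
tool axes in fixture: [[1.0, 0.004, -0.0], [0.004, -1.0, -0.001], [-0.0, 0.001, -1.0]]
(101, -55, 86) -> [-2.5, 0.8, -4.7]
twist deg [-0.1  0.   0.2]
1.05 [514. 257.]
1.2 [528. 279.]
1.35 [538. 302.]
```

View pics/near4.png

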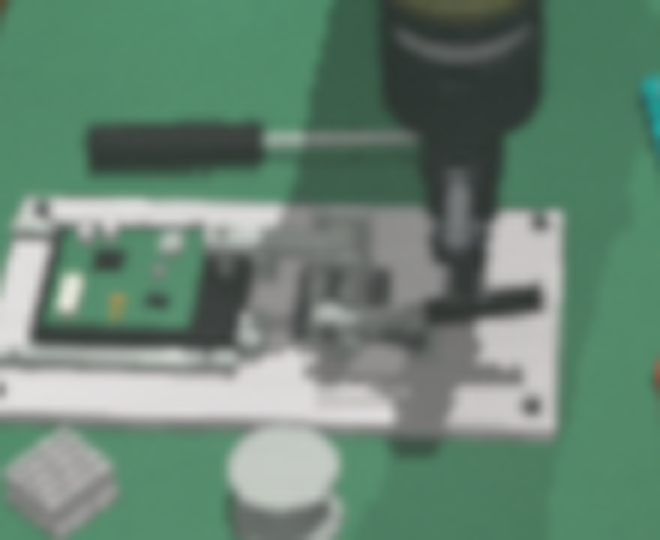

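The lever tip at (540,297) matches the locked prediction (538,302). The hold-down arm is down on the carrier rim at (228,262) and contact force is zero. Rising clear for a final look.

```bash
python3 -m crank '[{"offset":[0,0,-40],"twist":[0,0,0],"grip":0},{"offset":[0,0,-100],"twist":[0,0,0],"grip":0},{"offset":[0,0,-150],"twist":[0,0,0],"grip":0},{"offset":[50,0,-170],"twist":[0,0,0],"grip":0},{"offset":[110,0,-170],"twist":[0,0,0],"grip":0},{"offset":[170,0,-170],"twist":[0,0,0],"grip":0},{"offset":[230,0,-170],"twist":[0,0,0],"grip":0},{"offset":[250,0,-170],"twist":[0,0,0],"grip":0},{"offset":[250,0,-170],"twist":[0,0,0],"grip":0}]'
python3 - <<'E'
from go import *
o=[]
for n in("top","scene"):
    I,K,R,t=cam(n)
    u,v=proj(f2w((0,0,20)),K,R,t).astype(int); c=I[v-50:v+50,u-55:u+55,::-1]
    o.append(cv2.resize(c,(400,364),interpolation=cv2.INTER_CUBIC)); s=400/110
    for p in [(-125,0,28),(-15,42,28),(35+107,-55,79)]: print(n,p,((proj(f2w(p),K,R,t)-[u-55,v-50])*s).round())
cv2.imwrite("pics/end.png",np.hstack(o))
E
```

```text
time_s: 11.82
tcp_pos: [530.7, 230.2, 251.6]
tool_rot: [2.195, 2.247, -0.001]
force: [-0.4, -0.8, 0.4]
opening: 0.002
grasp_force: 0.0
top (-125, 0, 28) [317. 181.]
top (-15, 42, 28) [217. 222.]
top (142, -55, 79) [ 69. 127.]
scene (-125, 0, 28) [ 57. 174.]
scene (-15, 42, 28) [189. 145.]
scene (142, -55, 79) [362. 187.]
```

View pics/end.png

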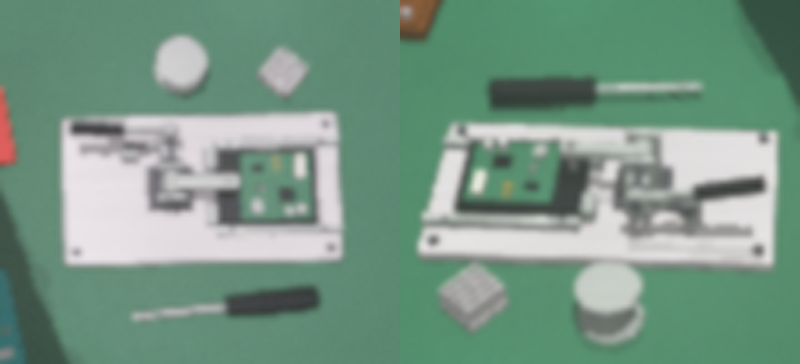

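The carrier's tail is at top crop x≈317 (317 predicted for home). The lever tip is at (70,127), matching locked, the arm is down on the rim at (230,181), and the spool, heatsink and screwdriver haven't moved. Handing in.

```bash
python3 -c "
from h import *
print(workorder.close_job())"
```

```text
the job is handed in; nothing more can be done
None
```

I pushed the board home against both stops and snapped the clamp lever into lock, with the hold-down arm down on the carrier rim. The job was handed in at about 12 s, and in the last images the spool, heatsink and screwdriver beside the fixture had not moved.

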